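# Unclip the spice dispenser from the board and stand it in the caddy

## Robot

A 6-joint arm with a two-finger parallel gripper is mounted at the origin on the work surface. World frame = base frame: x ahead of the robot, y to its left, z up, the work surface at z = 0. Lengths are in m, angles in rad, forces in N, time in s.
With the tool pointing down it reaches from about 0.4 to 0.825 m from the base axis. Payload 7 kg.
Tool frame: the origin (TCP) lies midway between the tips of the shut fingers; the grasp point (between the pads) lies hold_point_z behind it (hold_point_z is the distance from the TCP to the grasp point, in m); z points along the fingers, y is the line along which they close (so a half turn about z gives the same grasp; the last joint's range is limited). The gripper opens to 88 mm and grips with 3 to 60 N. Pads are 19 mm wide; open, the fingers measure 130 mm over their backs; the gripper's body (78 mm by 193 mm) begins 47 mm behind the grasp point.
Start: joints at [1.54, 0.359, 0.012, 0, -1.224, -0.288], TCP at [0.212, 0.641, 0.227] pointing down, gripper open.
Joint ranges: [-3.07, 3.07], [-1.43, 2.12], [-1.02, 1.25], [-3.03, 1.67], [-3.05, -0], [-3.03, 3.03]. Speed limits (rad/s): [2.39, 2.39, 3.01, 3.14, 3.14, 3.14].

## Interface

Orientations are given as [roll, pitch, yaw] about the fixed x, y, z axes, in that order (R = Rz(yaw) Ry(pitch) Rx(roll)).
In Python, from station import * gives the robot as it stands.
- The arm moves only by the tool apply_moves, never from a script. Its argument "steps" is a list of rows, each an object with "translation": the shift along the world's x, y, z scaled (see below), a list of three; "rotation": the turn, a rotation vector about the world's x, y, z scaled (see below), a list of three. A call has exactly 10 rows; each row is the pose to reach, as a shift and turn from the pose commanded when the call began; what a row does not reach only later rows make up. The controller multiplies each number of a shift by 250 mm and each number of a turn by 30 degrees. A row lasts 1/12 s, in which the tool goes at most 41.7 mm and 7.16 degrees, less where a joint would pass 70% of its speed; a pose out of reach is approached as far as the arm can. A call with a number of a shift or a turn outside -1 to 1 is refused whole. A call with a gripper value outside its range is refused whole. "jaw" is the closure, from -1 (fully open) to 1 (shut), so that 0 is half open, set as the call begins (left out, the last holds). The fingers move at their own pace and stop on an object; "newtons" is the grip in N (left out, the last holds). Time passes only in rows, so rows that repeat a pose let the fingers close, or fill a call up. It gives the time, the measured TCP pose, the force, the opening and the grip force at its end, in the units of the state.
- get_state(): the state, without advancing time (a new reading comes with each control period).
- grab_frame(name): name is "scene" or "top"; returns the picture (480x640x3 uint8, blue, green, red); there is no depth.
- camera_model(name): a dict with "fx", "fy", "cx", "cy" (pixels), "xyz" and "rotation" of the camera in the world. Camera axes: x right, y down, z forward; pixel columns grow to the right and rows downward; lengths in m; the calibration is good to about 2 mm. A picture is of the moment at which its call begins. camera_model takes no time and is no camera call.
- job_done(): hands the job in; it is judged then, once.
The state is a dict: "t": time; "q": joint angles; "qd": joint speeds; "joint_efforts": joint torques, N m; "eef_pos": TCP position; "ee_rot": TCP orientation; "force": force on the tool from outside, world axes, zero at the start; "moment": the same for the moment, N m; "width": finger opening in m; "gripper_force": force on a finger pad.
Only numpy, scipy, OpenCV 4.12 (cv2) and the standard library are available. Lean on these libraries where they do the work, as an engineer would, in place of code of your own. Each camera call takes 0.05 s, during which the arm holds its last target. There are 200 camera calls.

## Task

Unclip the square spice dispenser from its dock on the wooden board: squeeze its two black side buttons together, both fully in, and lift it straight up out of the dock. Keep it upright and set it down, not dropped, standing on the floor of the empty front bay of the red caddy, then let go so that both buttons spring out again.

Things in the scene. Friction and masses are not known exactly. Their poses are not given: they have to be found in the camera images.
- dispenser: Square glass spice dispenser, steel cap: 36 (x) by 40 (y) by 108 mm tall, plus a 3 mm disc on top; 0.2 to 0.4 kg. Origin: centre of underside, z up. Black buttons on its +y and -y faces, each 30 wide, 26 tall, centred 92 mm up; 58 mm over both at rest, 42 pressed. Starts in a dock on a board, underside 24 mm above the counter, 2 to 3 mm play; dock walls reach 36 mm above the underside.
- button_left (a joint): Travel of the button on the dispenser's +y face: 0 = out, 0.008 m = fully in; its spring needs 2 N to start, 6 N fully in. It draws in a steel tab near the dispenser's foot (8 mm proud, 13 to 22 mm up) that a lip of the dock holds down until the button is in by over 5 mm, so keep both pressed until raised 36 mm. The dispenser can be carried by the pressed buttons.
- button_right (a joint): The same for the button on the dispenser's -y face: 0 = out, 0.008 m = fully in. (Beside the dispenser, 130 mm away along the line of its buttons, on either side, a round jar of the same height without buttons stands in a round cup on the same board: not the one wanted.)
- bay (a point): Centre of the floor of the red caddy's empty front bay, 4 mm above the counter; x across the bay away from the robot, y along it. Inside 118 (x) by 232 mm (y), walls 60 mm above the counter. 61 mm along +x stands the divider with the carry handle, a bar along y with its top 139 mm above the counter; beyond it four glass shakers 92 mm high. The caddy does not move.
Things that resemble listed ones, but are neither listed nor needed, are in the scene too. What is shaped like the dispenser but turquoise or yellow is not meant.

How it is judged:
On the way, in this order (a step that is already met when the one before it is completed fails the run):
1. both side buttons squeezed in together (at least 5 mm each) while the dispenser is still seated in its dock (value of joint each of button_left, button_right above 0.005 m and distance of dispenser from where it was at the start of the episode below 0.01 m), for 0.1 s.
2. the dispenser, still held by its pressed buttons, lowered to within 20 mm of the floor of the caddy's front bay (value of joint each of button_left, button_right above 0.003 m and z of dispenser in the frame of bay below 0.02 m and x of dispenser in the frame of bay between -0.06 and 0.06 m and y of dispenser in the frame of bay between -0.116 and 0.116 m), for 0.05 s.
At the end, for the whole second after the job is handed in: The dispenser stands at rest on the floor of the caddy's front bay, anywhere inside it, its underside within 5 mm of the floor, upright within 0.1 rad (about 6 degrees), released, both buttons sprung out to within 2 mm (z of dispenser in the frame of bay between -0.004 and 0.005 m and x of dispenser in the frame of bay between -0.06 and 0.06 m and y of dispenser in the frame of bay between -0.116 and 0.116 m and angle between dispenser's own z axis and vertical below 0.1 rad and value of joint each of button_left, button_right below 0.002 m and linear speed of dispenser below 0.02 m/s); the robot touches nothing.
It fails at once if the dispenser tipped more than 0.5 rad (spice would spill) (angle between dispenser's own z axis and vertical above 0.5 rad).
It also fails if it takes over 38 s, if anything falls off the work surface, if the arm or the gripper's body presses on something with over 40 N, if the wrist force passes 120 N, or if a joint passes its speed limit or range.

## Working session

There is one attempt and no reset: what is moved stays moved. The work goes in short steps, Python scripts to look and compute and a tool call to move; the robot and the scene stay as the last step left them, time stands still between calls to the robot, and variables do not carry over. Pictures are saved under pics/ and viewed, at most 10 in all, crops included, and the job is handed in when it is done.

Besides the shell and the picture viewer there is one more tool, called in YAML: its name, and indented under it one key for each argument. apply_moves: Moves the arm, as the interface text tells. Shifts and turns lie within -1 to 1; 1 stands for 250 mm of shift or 30 degrees of turn. Its arguments: {"type":"object","properties":{"steps":{"type":"array"},"jaw":{"type":"number"},"newtons":{"type":"number"}},"required":["steps"]}

```bash
mkdir -p pics
python3 - <<'E'
from station import *
import cv2
s=get_state();print({k:s[k] for k in('t','eef_pos','ee_rot','width','force')})
for n in('scene','top'):
    cv2.imwrite(f'pics/{n}0.png',grab_frame(n));print(n,camera_model(n))
E
ls
```

```text
{'t': 0.0, 'eef_pos': array([0.21140458, 0.64049538, 0.22558942]), 'ee_rot': array([ 3.13986894e+00, -1.47573204e-04, -3.18921796e-01]), 'width': 0.08747423204864596, 'force': array([-0.24274588, -0.30183098,  0.77438807])}
scene {'fx': 497.11223659961297, 'fy': 497.11223659961297, 'cx': 318.2729483156341, 'cy': 239.9570336769256, 'xyz': array([ 1.54649449, -0.06990315,  0.65729859]), 'rotation': array([-2.13100369,  0.01811143,  1.36946894])}
top {'fx': 606.3843929781191, 'fy': 606.3843929781191, 'cx': 315.557131613719, 'cy': 249.44057508618363, 'xyz': array([0.32583903, 0.10824685, 1.13660293]), 'rotation': array([-2.93996934e+00, -1.73221921e-03, -1.46961798e+00])}
pics
```

View pics/scene0.png

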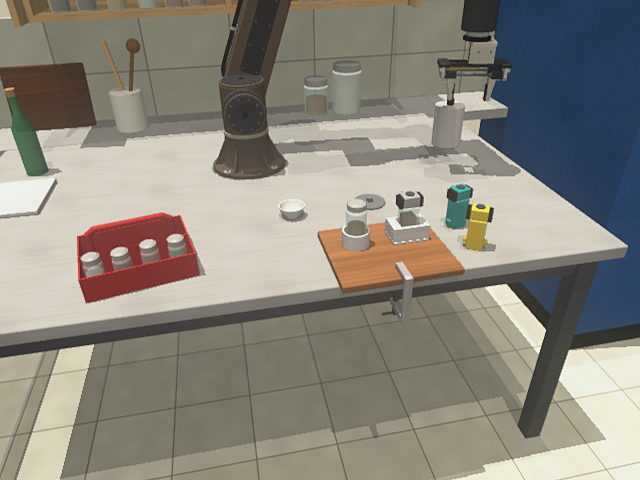

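View pics/top0.png

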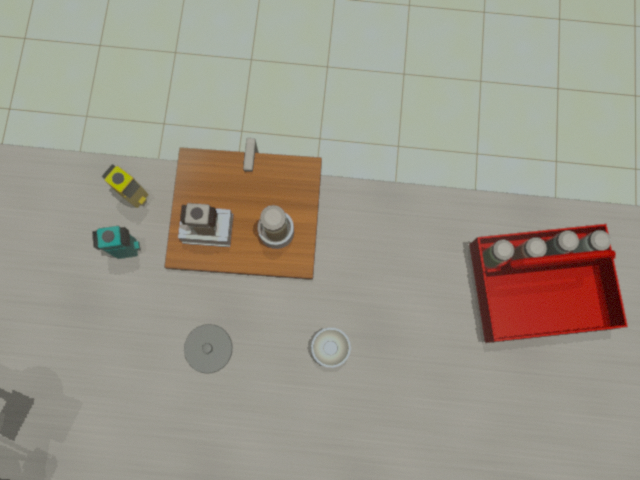

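The grey-capped square dispenser with black buttons is at scene (409,205) / top (199,217). It sits in a rectangular dock on the board. The other candidates are the round jar at scene (356,225) / top (273,220), which has no buttons, and the turquoise (459,205) and yellow (479,225) copies, which are the wrong colour and not docked. I'll confirm this in one enlarged crop.

Run:
```python
import cv2,numpy as np
a=cv2.imread('pics/top0.png')[180:260,160:260];b=cv2.imread('pics/scene0.png')[180:260,370:470]
f=lambda i:cv2.resize(i,(400*1,320),interpolation=cv2.INTER_CUBIC)
cv2.imwrite('pics/crop.png',np.hstack([f(a),f(b)]))
c=cv2.imread('pics/top0.png')[210:360,450:640];cv2.imwrite('pics/cad.png',cv2.resize(c,(760,600),interpolation=cv2.INTER_CUBIC))
```

```text
(no output)
```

View pics/crop.png

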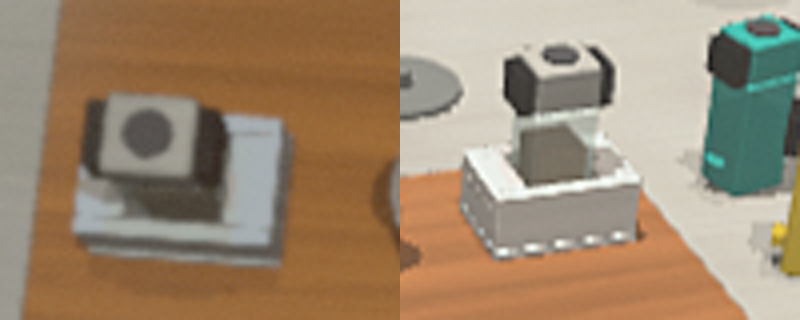

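View pics/cad.png

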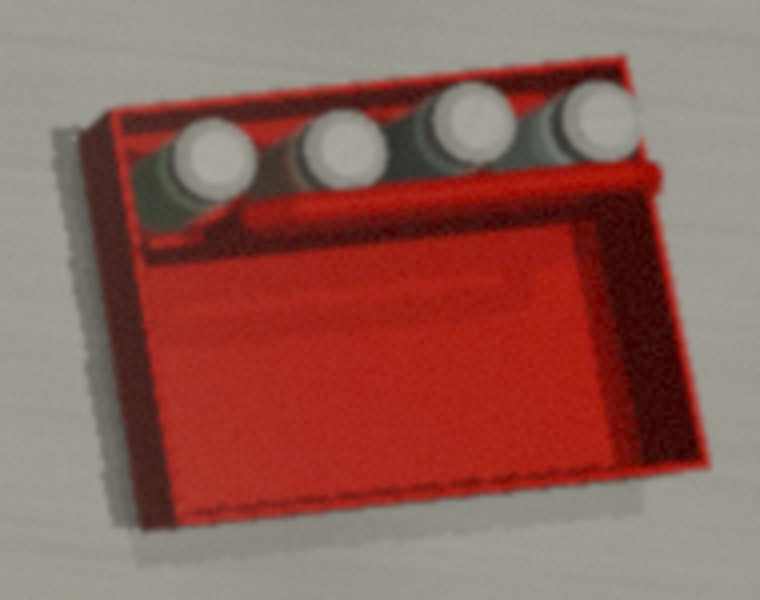

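The crop confirms it: grey steel cap with black buttons on both sides, in the white rectangular dock. The disc centre is at top (196.5,213) and scene (410,193.5). In the caddy picture the front bay is clearly empty, and its rim corners are crop (145,528), (707,465), (625,57) and (110,110).

```bash
cat > h.py <<'E'
from station import *
import numpy as np
from scipy.spatial.transform import Rotation as R
def ray(n,p):
    c=camera_model(n);d=np.array([(p[0]-c['cx'])/c['fx'],(p[1]-c['cy'])/c['fy'],1])
    d=R.from_euler('xyz',c['rotation']).apply(d);return c['xyz'],d/np.linalg.norm(d)
def tri(a,b):
    A=np.zeros((3,3));y=np.zeros(3);rs=[ray('top',a),ray('scene',b)]
    for o,d in rs:
        P=np.eye(3)-np.outer(d,d);A+=P;y+=P@o
    x=np.linalg.solve(A,y);return x,[np.linalg.norm(np.cross(x-o,d)) for o,d in rs]
def onz(n,p,z):
    o,d=ray(n,p);return o+d*(z-o[2])/d[2]
E
python3 - <<'E'
from h import *
np.set_printoptions(precision=4,suppress=True)
tc=lambda x,y:((x+.5)/4-.5+160,(y+.5)/4-.5+180)
sc=lambda x,y:((x-400+.5)/4-.5+370,(y+.5)/4-.5+180)
print('disc',tri(tc(147,133),sc(561,55)))
print('dock front edge z.06',[onz('top',tc(*p),.06) for p in((77,232),(277,242))])
print('cap edges z.132',[onz('top',tc(*p),.132) for p in((107,93),(198,95),(193,178),(103,177))])
print('board',[onz('top',p,.02) for p in((180,149),(321,158),(313,278),(166,267))])
print('scene cap z.132',[onz('scene',sc(*p),.132) for p in((524,73),(602,70))])
cc=lambda x,y:((x+.5)/4-.5+450,(y+.5)/4-.5+210)
print('caddy rim',[onz('top',cc(*p),.06) for p in((145,528),(707,465),(625,57),(110,110))])
print('floor',[onz('top',cc(*p),.004) for p in((178,513),(615,465),(575,225),(147,262))])
print('handle',[onz('top',cc(*p),.133) for p in((245,213),(655,180))])
print('scene rim',[onz('scene',p,.06) for p in((84,297),(197,272),(190,233),(79,252))])
E
```

```text
disc (array([0.5731, 0.3364, 0.1321]), [np.float64(0.0002634046170132186), np.float64(0.0002634046170132971)])
dock front edge z.06 [array([0.5416, 0.3781, 0.06  ]), array([0.5462, 0.2871, 0.06  ])]
cap edges z.132 [array([0.589 , 0.3562, 0.132 ]), array([0.5921, 0.3172, 0.132 ]), array([0.5555, 0.3144, 0.132 ]), array([0.5521, 0.3526, 0.132 ])]
board [array([0.7247, 0.4118, 0.02  ]), array([0.7342, 0.1372, 0.02  ]), array([0.4986, 0.1286, 0.02  ]), array([0.4915, 0.4039, 0.02  ])]
scene cap z.132 [array([0.5896, 0.3077, 0.132 ]), array([0.5964, 0.3521, 0.132 ])]
caddy rim [array([ 0.4107, -0.186 ,  0.06  ]), array([ 0.4634, -0.4321,  0.06  ]), array([ 0.6463, -0.395 ,  0.06  ]), array([ 0.5975, -0.1617,  0.06  ])]
floor [array([ 0.4236, -0.2162,  0.004 ]), array([ 0.4663, -0.4176,  0.004 ]), array([ 0.5781, -0.398 ,  0.004 ]), array([ 0.5398, -0.1967,  0.004 ])]
handle [array([ 0.5405, -0.202 ,  0.133 ]), array([ 0.5722, -0.3737,  0.133 ])]
scene rim [array([ 0.7113, -0.374 ,  0.06  ]), array([ 0.676 , -0.1591,  0.06  ]), array([ 0.5128, -0.1756,  0.06  ]), array([ 0.5394, -0.4158,  0.06  ])]
```

apply_moves:
  steps:
    - {"translation":[0.1,-0.08,0],"rotation":[0,0,0.1]}
    - {"translation":[0.2,-0.16,0],"rotation":[0,0,0.2]}
    - {"translation":[0.3,-0.24,0],"rotation":[0,0,0.3]}
    - {"translation":[0.4,-0.32,0],"rotation":[0,0,0.4]}
    - {"translation":[0.5,-0.4,0],"rotation":[0,0,0.5]}
    - {"translation":[0.6,-0.48,0],"rotation":[0,0,0.6]}
    - {"translation":[0.7,-0.56,0],"rotation":[0,0,0.71]}
    - {"translation":[0.8,-0.64,0],"rotation":[0,0,0.71]}
    - {"translation":[0.84,-0.68,0],"rotation":[0,0,0.71]}
    - {"translation":[0.84,-0.68,0],"rotation":[0,0,0.71]}
  jaw: -1

```text
t: 0.93
eef_pos: [0.4234, 0.4686, 0.2262]
ee_rot: [3.141, 0.0, 0.05]
force: [-0.1, 0.6, 0.0]
width: 0.0875
gripper_force: 0.0
```

Run:
```python
import station
from h import *
print([n for n in dir(station) if n[0]!='_']); print(getattr(station,'hold_point_z',None))
s=get_state();print(s['t'],s['eef_pos'],s['ee_rot'],s['q'])
print([k for k in s])
```

```text
['Unreachable', 'camera_model', 'get_state', 'grab_frame', 'hold_point_z', 'job_done']
0.0188
0.9333 [0.42341047 0.46861402 0.22621499] [3.14062945e+00 4.08946233e-04 4.95183585e-02] [ 1.14464155e+00  2.88748118e-01 -8.96143744e-02  8.34059136e-05
 -1.19347738e+00  4.75642558e-01]
['t', 'q', 'qd', 'joint_efforts', 'eef_pos', 'ee_rot', 'force', 'moment', 'gripper_force', 'width']
```

apply_moves:
  steps:
    - {"translation":[0.09,-0.08,0],"rotation":[0,0,0]}
    - {"translation":[0.18,-0.16,0],"rotation":[0,0,0]}
    - {"translation":[0.27,-0.24,-0.03],"rotation":[0,0,0]}
    - {"translation":[0.36,-0.32,-0.06],"rotation":[0,0,0]}
    - {"translation":[0.45,-0.4,-0.1],"rotation":[0,0,0]}
    - {"translation":[0.54,-0.47,-0.14],"rotation":[0,0,0]}
    - {"translation":[0.6,-0.53,-0.18],"rotation":[0,0,0]}
    - {"translation":[0.6,-0.53,-0.22],"rotation":[0,0,0]}
    - {"translation":[0.6,-0.53,-0.24],"rotation":[0,0,0]}
    - {"translation":[0.6,-0.53,-0.24],"rotation":[0,0,0]}

```text
t: 1.77
eef_pos: [0.5704, 0.3385, 0.1648]
ee_rot: [3.14, 0.002, 0.053]
force: [-0.2, 0.9, 0.3]
width: 0.0875
gripper_force: 0.0
```

Run:
```python
from h import *
import cv2
s=get_state();print(s['t'],s['eef_pos'],s['ee_rot'])
a=grab_frame('scene')[130:260,340:500];b=grab_frame('top')[160:290,120:280]
cv2.imwrite('pics/near.png',np.hstack([cv2.resize(a,(400,325),interpolation=2),cv2.resize(b,(400,325),interpolation=2)]))
```

```text
1.7667 [0.57042795 0.33852632 0.16479216] [3.14003900e+00 2.33312484e-03 5.27471768e-02]
```

View pics/near.png

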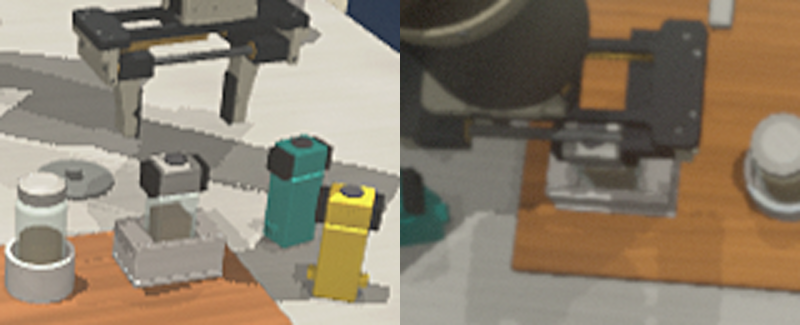

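The open fingers straddle the dispenser in the scene half, with tips at crop (128,137) and (235,122) and the disc at (177,157) below them. I'll compare these with the projected TCP.

Run:
```python
from h import *
s=get_state();e=s['eef_pos'];print(s['t'],e)
c=camera_model('scene')
def pr(P):
    p=R.from_euler('xyz',c['rotation']).inv().apply(P-c['xyz']);return (c['fx']*p[0]/p[2]+c['cx']-340)*2.5,(c['fy']*p[1]/p[2]+c['cy']-130)*2.5
y=np.array([-.053,1,0])
for d in(-.044,0,.044):print(pr(e+d*y))
print(pr(np.array([.573,.3364,.1335])),onz('scene',(340+177/2.5,130+157/2.5),.134))
```

```text
1.8667 [0.57094102 0.33949658 0.16675598]
(np.float64(135.34660286720168), np.float64(128.97550593492056))
(np.float64(180.42477085764773), np.float64(122.97921520779283))
(np.float64(224.79699007729423), np.float64(117.07682967373053))
(np.float64(175.10130428533472), np.float64(156.92544838479222)) [0.57448489 0.33765766 0.134     ]
```

apply_moves:
  steps:
    - {"translation":[0.006,-0.006,-0.04],"rotation":[0,0,0]}
    - {"translation":[0.006,-0.006,-0.08],"rotation":[0,0,0]}
    - {"translation":[0.006,-0.006,-0.12],"rotation":[0,0,0]}
    - {"translation":[0.006,-0.006,-0.16],"rotation":[0,0,0]}
    - {"translation":[0.006,-0.006,-0.2],"rotation":[0,0,0]}
    - {"translation":[0.006,-0.006,-0.24],"rotation":[0,0,0]}
    - {"translation":[0.006,-0.006,-0.26],"rotation":[0,0,0]}
    - {"translation":[0.006,-0.006,-0.28],"rotation":[0,0,0]}
    - {"translation":[0.006,-0.006,-0.28],"rotation":[0,0,0]}
    - {"translation":[0.006,-0.006,-0.28],"rotation":[0,0,0]}

```text
t: 2.7
eef_pos: [0.5732, 0.337, 0.0964]
ee_rot: [3.141, 0.0, 0.053]
force: [-0.4, -0.4, 0.4]
width: 0.0876
gripper_force: 0.0
```

apply_moves:
  steps:
    - {"translation":[0,0,0],"rotation":[0,0,0]}
    - {"translation":[0,0,0],"rotation":[0,0,0]}
    - {"translation":[0,0,0],"rotation":[0,0,0]}
    - {"translation":[0,0,0],"rotation":[0,0,0]}
    - {"translation":[0,0,0],"rotation":[0,0,0]}
    - {"translation":[0,0,0],"rotation":[0,0,0]}
    - {"translation":[0,0,0],"rotation":[0,0,0]}
    - {"translation":[0,0,0],"rotation":[0,0,0]}
    - {"translation":[0,0,0],"rotation":[0,0,0]}
    - {"translation":[0,0,0],"rotation":[0,0,0]}
  jaw: 1
  newtons: 30

```text
t: 3.53
eef_pos: [0.5733, 0.3369, 0.097]
ee_rot: [3.142, -0.0, 0.053]
force: [-0.4, -1.9, 4.4]
width: 0.04
gripper_force: 29.8
```

apply_moves:
  steps:
    - {"translation":[0,0,0.01],"rotation":[0,0,0]}
    - {"translation":[0,0,0.02],"rotation":[0,0,0]}
    - {"translation":[0,0,0.04],"rotation":[0,0,0]}
    - {"translation":[0,0,0.06],"rotation":[0,0,0]}
    - {"translation":[0,0,0.09],"rotation":[0,0,0]}
    - {"translation":[0,0,0.12],"rotation":[0,0,0]}
    - {"translation":[0,0,0.15],"rotation":[0,0,0]}
    - {"translation":[0,0,0.18],"rotation":[0,0,0]}
    - {"translation":[0,0,0.2],"rotation":[0,0,0]}
    - {"translation":[0,0,0.2],"rotation":[0,0,0]}

```text
t: 4.37
eef_pos: [0.5737, 0.3375, 0.1485]
ee_rot: [-3.14, -0.002, 0.053]
force: [1.2, 0.7, -2.5]
width: 0.0402
gripper_force: 29.8
```

Run:
```python
from h import *
import cv2
s=get_state();print(s['t'],s['eef_pos'],s['ee_rot'],s['force'],s['width'])
a=grab_frame('scene')[110:270,320:520]
cv2.imwrite('pics/lift.png',cv2.resize(a,(750,600),interpolation=2))
```

```text
4.3667 [0.57373875 0.3374551  0.14845729] [-3.14004019e+00 -2.11394777e-03  5.31837242e-02] [ 1.17884076  0.67635649 -2.45640139] 0.040233691120630376
```

View pics/lift.png

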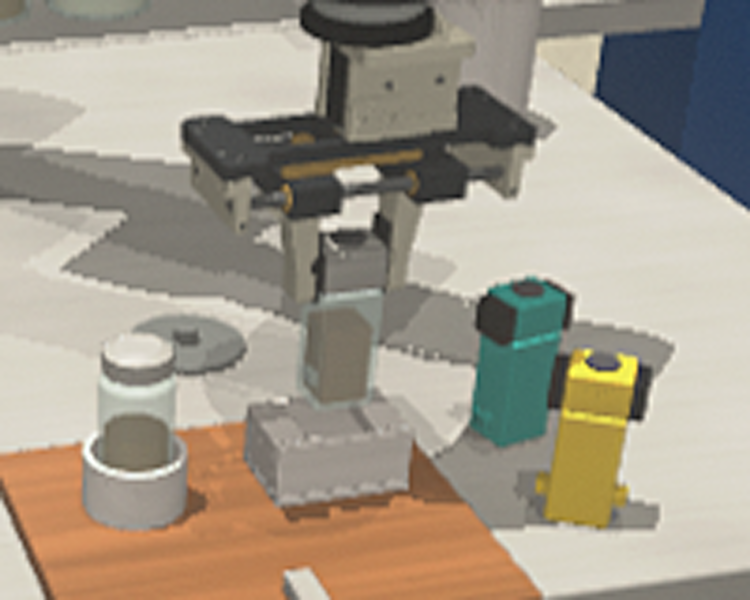

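The dispenser is out of the dock, held by its buttons and about upright, with its underside above the dock walls. Next I raise it over the jar and go across to the bay.

apply_moves:
  steps:
    - {"translation":[0,0,0.05],"rotation":[0,0,0]}
    - {"translation":[0,0,0.12],"rotation":[0,0,0]}
    - {"translation":[0,0,0.2],"rotation":[0,0,0]}
    - {"translation":[0,0,0.28],"rotation":[0,0,0]}
    - {"translation":[0,-0.03,0.35],"rotation":[0,0,0]}
    - {"translation":[0,-0.08,0.4],"rotation":[0,0,0]}
    - {"translation":[0,-0.16,0.45],"rotation":[0,0,0]}
    - {"translation":[0,-0.25,0.45],"rotation":[0,0,0]}
    - {"translation":[0,-0.35,0.45],"rotation":[0,0,0]}
    - {"translation":[0,-0.45,0.45],"rotation":[0,0,0]}

```text
t: 5.25
eef_pos: [0.5724, 0.222, 0.2588]
ee_rot: [3.141, 0.001, 0.053]
force: [0.6, 0.0, -2.8]
width: 0.0402
gripper_force: 29.8
```

apply_moves:
  steps:
    - {"translation":[-0.01,-0.1,0],"rotation":[0,0,0.03]}
    - {"translation":[-0.02,-0.2,0],"rotation":[0,0,0.06]}
    - {"translation":[-0.03,-0.3,0],"rotation":[0,0,0.09]}
    - {"translation":[-0.05,-0.4,0],"rotation":[0,0,0.12]}
    - {"translation":[-0.07,-0.5,0],"rotation":[0,0,0.15]}
    - {"translation":[-0.09,-0.6,0],"rotation":[0,0,0.18]}
    - {"translation":[-0.11,-0.7,0],"rotation":[0,0,0.21]}
    - {"translation":[-0.13,-0.8,0],"rotation":[0,0,0.24]}
    - {"translation":[-0.15,-0.9,0],"rotation":[0,0,0.27]}
    - {"translation":[-0.17,-1.0,0],"rotation":[0,0,0.3]}

```text
t: 6.08
eef_pos: [0.5289, -0.0279, 0.2588]
ee_rot: [-3.141, 0.001, 0.21]
force: [0.3, 0.4, -3.1]
width: 0.0401
gripper_force: 29.8
```

apply_moves:
  steps:
    - {"translation":[-0.02,-0.1,0],"rotation":[0,0,0]}
    - {"translation":[-0.04,-0.2,0],"rotation":[0,0,0]}
    - {"translation":[-0.06,-0.3,0],"rotation":[0,0,0]}
    - {"translation":[-0.08,-0.4,0],"rotation":[0,0,0]}
    - {"translation":[-0.1,-0.5,0],"rotation":[0,0,0]}
    - {"translation":[-0.12,-0.6,0],"rotation":[0,0,0]}
    - {"translation":[-0.14,-0.7,0],"rotation":[0,0,0]}
    - {"translation":[-0.16,-0.8,0],"rotation":[0,0,0]}
    - {"translation":[-0.17,-0.9,0],"rotation":[0,0,0]}
    - {"translation":[-0.17,-0.97,0],"rotation":[0,0,0]}

```text
t: 6.92
eef_pos: [0.4857, -0.2704, 0.2588]
ee_rot: [-3.141, 0.001, 0.208]
force: [0.6, 1.0, -2.5]
width: 0.0404
gripper_force: 29.8
```

apply_moves:
  steps:
    - {"translation":[0,-0.06,0],"rotation":[0,0,0]}
    - {"translation":[0,-0.1,0],"rotation":[0,0,0]}
    - {"translation":[0,-0.13,0],"rotation":[0,0,0]}
    - {"translation":[0,-0.13,-0.05],"rotation":[0,0,0]}
    - {"translation":[0,-0.13,-0.1],"rotation":[0,0,0]}
    - {"translation":[0,-0.13,-0.16],"rotation":[0,0,0]}
    - {"translation":[0,-0.13,-0.22],"rotation":[0,0,0]}
    - {"translation":[0,-0.13,-0.26],"rotation":[0,0,0]}
    - {"translation":[0,-0.13,-0.28],"rotation":[0,0,0]}
    - {"translation":[0,-0.13,-0.28],"rotation":[0,0,0]}

```text
t: 7.75
eef_pos: [0.4873, -0.3002, 0.188]
ee_rot: [-3.141, 0.002, 0.21]
force: [-0.3, 0.8, -2.8]
width: 0.0401
gripper_force: 29.8
```

Run:
```python
from h import *
import cv2
s=get_state();print(s['t'],s['eef_pos'],s['ee_rot'],s['force'],s['width'],s['q'])
a=grab_frame('scene')[150:310,50:250];b=grab_frame('top')[200:360,440:640]
cv2.imwrite('pics/bay.png',np.hstack([cv2.resize(a,(400,320),interpolation=2),cv2.resize(b,(400,320),interpolation=2)]))
```

```text
7.75 [ 0.48732953 -0.30022992  0.1879764 ] [-3.14051913e+00  1.82368256e-03  2.10157926e-01] [-0.29084322  0.80651399 -2.84299158] 0.04013767155425458 [-2.10619940e-01  2.21062095e-01 -2.72648737e-01 -2.66523073e-04
 -1.07918862e+00  1.99169927e+00]
```

View pics/bay.png

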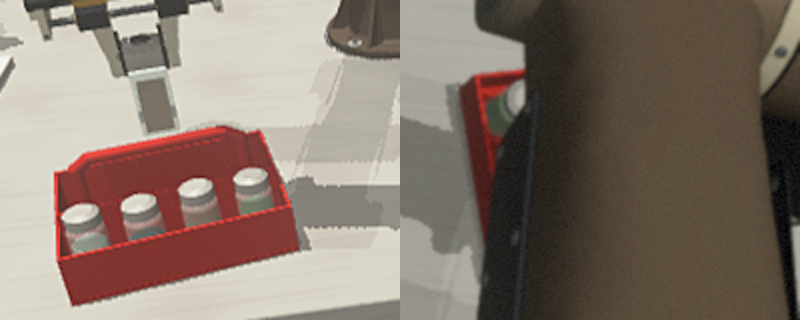

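The dispenser hangs upright over the front bay, behind the handle as the scene camera sees it (crop (155,100)). I'm lowering it now.

apply_moves:
  steps:
    - {"translation":[0,0,-0.05],"rotation":[0,0,0]}
    - {"translation":[0,0,-0.12],"rotation":[0,0,0]}
    - {"translation":[0,0,-0.19],"rotation":[0,0,0]}
    - {"translation":[0,0,-0.25],"rotation":[0,0,0]}
    - {"translation":[0,0,-0.3],"rotation":[0,0,0]}
    - {"translation":[0,0,-0.34],"rotation":[0,0,0]}
    - {"translation":[0,0,-0.37],"rotation":[0,0,0]}
    - {"translation":[0,0,-0.39],"rotation":[0,0,0]}
    - {"translation":[0,0,-0.4],"rotation":[0,0,0]}
    - {"translation":[0,0,-0.4],"rotation":[0,0,0]}

```text
t: 8.68
eef_pos: [0.4882, -0.3006, 0.089]
ee_rot: [3.142, 0.0, 0.21]
force: [0.4, -0.4, -3.2]
width: 0.0401
gripper_force: 29.8
```

apply_moves:
  steps:
    - {"translation":[0,0,-0.004],"rotation":[0,0,0]}
    - {"translation":[0,0,-0.008],"rotation":[0,0,0]}
    - {"translation":[0,0,-0.012],"rotation":[0,0,0]}
    - {"translation":[0,0,-0.016],"rotation":[0,0,0]}
    - {"translation":[0,0,-0.02],"rotation":[0,0,0]}
    - {"translation":[0,0,-0.024],"rotation":[0,0,0]}
    - {"translation":[0,0,-0.028],"rotation":[0,0,0]}
    - {"translation":[0,0,-0.032],"rotation":[0,0,0]}
    - {"translation":[0,0,-0.032],"rotation":[0,0,0]}
    - {"translation":[0,0,-0.032],"rotation":[0,0,0]}

```text
t: 9.52
eef_pos: [0.4881, -0.3005, 0.081]
ee_rot: [-3.142, 0.0, 0.21]
force: [-0.2, -0.3, -3.2]
width: 0.0406
gripper_force: 29.8
```

Still hanging, with no contact and about 4 mm to go. I'll lower it in small steps.

apply_moves:
  steps:
    - {"translation":[0,0,-0.002],"rotation":[0,0,0]}
    - {"translation":[0,0,-0.004],"rotation":[0,0,0]}
    - {"translation":[0,0,-0.006],"rotation":[0,0,0]}
    - {"translation":[0,0,-0.008],"rotation":[0,0,0]}
    - {"translation":[0,0,-0.01],"rotation":[0,0,0]}
    - {"translation":[0,0,-0.012],"rotation":[0,0,0]}
    - {"translation":[0,0,-0.012],"rotation":[0,0,0]}
    - {"translation":[0,0,-0.012],"rotation":[0,0,0]}
    - {"translation":[0,0,-0.012],"rotation":[0,0,0]}
    - {"translation":[0,0,-0.012],"rotation":[0,0,0]}

```text
t: 10.35
eef_pos: [0.4881, -0.3006, 0.0781]
ee_rot: [3.142, 0.0, 0.21]
force: [-0.5, 0.0, -2.9]
width: 0.0405
gripper_force: 29.8
```

apply_moves:
  steps:
    - {"translation":[0,0,-0.001],"rotation":[0,0,0]}
    - {"translation":[0,0,-0.002],"rotation":[0,0,0]}
    - {"translation":[0,0,-0.003],"rotation":[0,0,0]}
    - {"translation":[0,0,-0.004],"rotation":[0,0,0]}
    - {"translation":[0,0,-0.005],"rotation":[0,0,0]}
    - {"translation":[0,0,-0.006],"rotation":[0,0,0]}
    - {"translation":[0,0,-0.007],"rotation":[0,0,0]}
    - {"translation":[0,0,-0.008],"rotation":[0,0,0]}
    - {"translation":[0,0,-0.008],"rotation":[0,0,0]}
    - {"translation":[0,0,-0.008],"rotation":[0,0,0]}

```text
t: 11.18
eef_pos: [0.4882, -0.3007, 0.0769]
ee_rot: [3.141, -0.0, 0.21]
force: [-2.3, 1.3, 5.9]
width: 0.0402
gripper_force: 29.8
```

Contact: the floor takes about 9 N. I'll release gradually so the springs stay balanced.

apply_moves:
  steps:
    - {"translation":[0,0,0],"rotation":[0,0,0]}
    - {"translation":[0,0,0],"rotation":[0,0,0]}
    - {"translation":[0,0,0],"rotation":[0,0,0]}
    - {"translation":[0,0,0],"rotation":[0,0,0]}
    - {"translation":[0,0,0],"rotation":[0,0,0]}
    - {"translation":[0,0,0],"rotation":[0,0,0]}
    - {"translation":[0,0,0],"rotation":[0,0,0]}
    - {"translation":[0,0,0],"rotation":[0,0,0]}
    - {"translation":[0,0,0],"rotation":[0,0,0]}
    - {"translation":[0,0,0],"rotation":[0,0,0]}
  jaw: -0.15

```text
t: 12.02
eef_pos: [0.4884, -0.3007, 0.0763]
ee_rot: [3.141, -0.001, 0.21]
force: [-1.1, -0.3, 6.8]
width: 0.0502
gripper_force: 3.9
```

apply_moves:
  steps:
    - {"translation":[0,0,0],"rotation":[0,0,0]}
    - {"translation":[0,0,0],"rotation":[0,0,0]}
    - {"translation":[0,0,0],"rotation":[0,0,0]}
    - {"translation":[0,0,0],"rotation":[0,0,0]}
    - {"translation":[0,0,0],"rotation":[0,0,0]}
    - {"translation":[0,0,0],"rotation":[0,0,0]}
    - {"translation":[0,0,0],"rotation":[0,0,0]}
    - {"translation":[0,0,0],"rotation":[0,0,0]}
    - {"translation":[0,0,0],"rotation":[0,0,0]}
    - {"translation":[0,0,0],"rotation":[0,0,0]}
  jaw: -0.4

```text
t: 12.85
eef_pos: [0.488, -0.3005, 0.076]
ee_rot: [-3.142, 0.0, 0.21]
force: [1.4, 0.5, 0.6]
width: 0.0615
gripper_force: 0.0
```

apply_moves:
  steps:
    - {"translation":[0,0,0],"rotation":[0,0,0]}
    - {"translation":[0,0,0],"rotation":[0,0,0]}
    - {"translation":[0,0,0],"rotation":[0,0,0]}
    - {"translation":[0,0,0],"rotation":[0,0,0]}
    - {"translation":[0,0,0],"rotation":[0,0,0]}
    - {"translation":[0,0,0],"rotation":[0,0,0]}
    - {"translation":[0,0,0],"rotation":[0,0,0]}
    - {"translation":[0,0,0],"rotation":[0,0,0]}
    - {"translation":[0,0,0],"rotation":[0,0,0]}
    - {"translation":[0,0,0],"rotation":[0,0,0]}
  jaw: -1

```text
t: 13.68
eef_pos: [0.4881, -0.3005, 0.0761]
ee_rot: [-3.142, -0.0, 0.21]
force: [-0.2, 0.9, -0.2]
width: 0.0876
gripper_force: 0.0
```

Now straight up, then aside to clear the view.

apply_moves:
  steps:
    - {"translation":[0,0,0.03],"rotation":[0,0,0]}
    - {"translation":[0,0,0.08],"rotation":[0,0,0]}
    - {"translation":[0,0,0.15],"rotation":[0,0,0]}
    - {"translation":[0,0,0.22],"rotation":[0,0,0]}
    - {"translation":[0,0,0.3],"rotation":[0,0,0]}
    - {"translation":[0,0,0.38],"rotation":[0,0,0]}
    - {"translation":[0,0,0.46],"rotation":[0,0,0]}
    - {"translation":[0,0,0.54],"rotation":[0,0,0]}
    - {"translation":[0,0,0.6],"rotation":[0,0,0]}
    - {"translation":[0,0,0.6],"rotation":[0,0,0]}

```text
t: 14.52
eef_pos: [0.4896, -0.3013, 0.2305]
ee_rot: [3.138, -0.005, 0.211]
force: [0.2, -0.2, 0.7]
width: 0.0873
gripper_force: 0.0
```

apply_moves:
  steps:
    - {"translation":[0,0.1,0],"rotation":[0,0,0]}
    - {"translation":[0,0.2,0],"rotation":[0,0,0]}
    - {"translation":[0,0.3,0],"rotation":[0,0,0]}
    - {"translation":[0,0.4,0],"rotation":[0,0,0]}
    - {"translation":[0,0.5,0],"rotation":[0,0,0]}
    - {"translation":[0,0.6,0],"rotation":[0,0,0]}
    - {"translation":[0,0.7,0],"rotation":[0,0,0]}
    - {"translation":[0,0.8,0],"rotation":[0,0,0]}
    - {"translation":[0,0.9,0],"rotation":[0,0,0]}
    - {"translation":[0,0.9,0],"rotation":[0,0,0]}

```text
t: 15.35
eef_pos: [0.488, -0.0727, 0.2263]
ee_rot: [-3.141, -0.001, 0.212]
force: [0.2, -0.6, -0.2]
width: 0.0876
gripper_force: 0.0
```

Run:
```python
from h import *
import cv2
s=get_state();print(s['t'],s['eef_pos'])
a=grab_frame('scene')[150:310,50:250];b=grab_frame('top')[200:360,440:640]
cv2.imwrite('pics/end.png',np.hstack([cv2.resize(a,(400,320),interpolation=2),cv2.resize(b,(400,320),interpolation=2)]))
```

```text
15.35 [ 0.48798012 -0.07269915  0.22633417]
```

View pics/end.png

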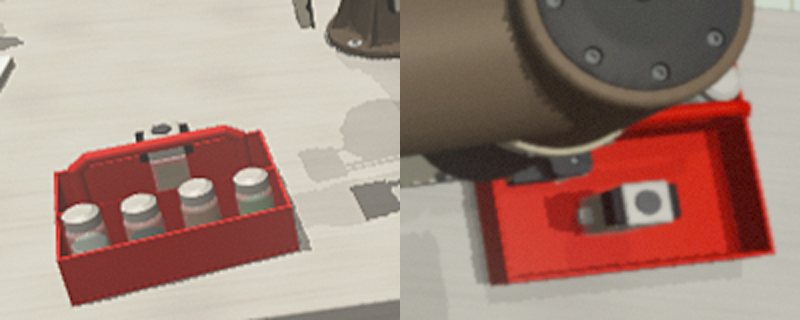

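The dispenser stands upright in the front bay (right half (645,205)) with both buttons out, and the gripper is clear.

```bash
python3 -c "
from station import *
print(job_done())"
```

```text
the job is handed in; nothing more can be done
None
```

I unclipped the dispenser, set it upright on the floor of the caddy's front bay, released it and handed the job in at about 15 s; the last picture shows both buttons out and the gripper clear, but no verdict was returned.

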